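Make up a posting kit and a smear kit at the lab bench

ROBOT

A 6-joint arm with a two-finger parallel gripper is mounted at the origin on the work surface. World frame = base frame: x ahead of the robot, y to its left, z up, the work surface at z = 0. Lengths are in m, angles in degrees, forces in N, time in s.
With the tool pointing down it reaches from about 0.275 to 0.725 m from the base axis. Payload 5.6 kg.
Tool frame: the origin (TCP) lies between the finger pads; the fingertips stand 11 mm ahead of it and the grasp point (between the pads) lies 8 mm behind it; z points along the fingers, y is the line along which they close (so a half turn about z gives the same grasp; the last joint's range is limited). The gripper opens to 85 mm and grips with 20 to 120 N. Pads are 22 mm wide; open, the fingers measure 114 mm over their backs; the gripper's body (76 mm by 85 mm) begins 54 mm behind the grasp point. The pads swing forward as they close: fully open they stand 13 mm farther back than shut.
Start: joints at [88.327, 14.616, 6.199, 0, -81.583, -16.306], TCP at [0.17, 0.523, 0.242] pointing down, gripper open.
Joint ranges: [-168.99, 168.99], [-69.2, 112.95], [-62.41, 85.93], [-164.36, 98.24], [-168.68, -3.75], [-174.98, 174.98]. Speed limits (degrees/s): [147.25, 147.25, 180, 180, 180, 180].

INTERFACE

Orientations are given as a 3x3 rotation matrix whose columns are the frame's x, y, z axes.
In Python, from station import monitor, viewer, job_done gives the robot as it stands. The module is installed in compiled form; this text tells all that it offers.
- The arm moves only by the tool servo_tool, never from a script. Its argument "moves" is a list of rows, each a list of 3 entries, a list of its own where there are three numbers: the finger opening in m, from 0 to 0.0854, then the shift along the tool's x, y, z in m, then the turn about the tool's z in rad. A call has exactly 8 rows; each row is the pose to reach, as a shift and turn from the pose commanded when the call began, along the tool's axes at that moment; what a row does not reach only later rows make up. A row lasts 1/12 s, in which the tool goes at most 41.7 mm and 7.16 degrees, less where a joint would pass 70% of its speed; a pose out of reach is approached as far as the arm can. A call with a gripper value outside its range is refused whole. The fingers move at their own pace and stop on an object; "grip_force" is the grip in N (left out, the last holds). Time passes only in rows, so rows that repeat a pose let the fingers close, or fill a call up. It gives the time, the measured TCP pose, the force, the opening and the grip force at its end, in the units of the state.
- monitor.read_state(): the state, without advancing time (a new reading comes with each control period).
- viewer.get_image(name): name is "side" or "top"; returns the picture (480x640x3 uint8, blue, green, red); there is no depth.
- viewer.camera_params(name): a dict with "fx", "fy", "cx", "cy" (pixels), "xyz" and "rotation" of the camera in the world. Camera axes: x right, y down, z forward; pixel columns grow to the right and rows downward; lengths in m; the calibration is good to about 2 mm. A picture is of the moment at which its call begins. camera_params takes no time and is no camera call.
- job_done(): hands the job in; it is judged then, once.
The state is a dict: "time": time; "joint_pos": joint angles; "joint_vel": joint speeds; "joint_efforts": joint torques, N m; "eef_pos": TCP position; "ee_rot": TCP orientation; "ft_force": force on the tool from outside, world axes, zero at the start; "torque": the same for the moment, N m; "opening": finger opening in m; "grasp_force": force on a finger pad.
Only numpy, scipy, OpenCV 4.12 (cv2) and the standard library are available. Lean on these libraries where they do the work, as an engineer would, in place of code of your own. Each camera call takes 0.05 s, during which the arm holds its last target. There are 200 camera calls.

TASK

Pack the light cardboard box that stands on the letter scale with one slide mailer lying flat in the middle and one specimen pot standing upright near each end, halfway between the long sides, so that it is evenly loaded and neither tips nor gets pushed out of place on the scale. Make up the white kit tray with the brown bottle standing upright in its narrow compartment and the other slide mailer lying flat in its wide compartment. Use the two pots, two mailers and one bottle standing on the bench mat and leave the glass beaker, flask and petri dish among them where they stand.

Things in the scene. Friction and masses are not known exactly. Their poses are not given: they have to be found in the camera images.
- mail_box: Open cardboard box, 70 g, outside 236 x 126 x 42 mm high (long along x), walls and floor 3 mm. Origin: centre of its underside; z up. Rests loose on the 120 x 120 mm pan of a fixed letter scale, pan top 32 mm above the bench; its ends stick out 58 mm past the pan. The scale's low grey display wing shows at the box's +y side. Good pot places: about 75 mm either side of the middle along x.
- kit_tray: White plastic tray, 300 g, loose on the bench, 190 x 126 x 35 mm high (long along x), walls and floor 3 mm. A cross divider (3 mm thick, top 29 mm above the bench) makes a narrow compartment (64 mm along x by 120, centre x = -60 mm) and a wide one (117 mm along x by 120, centre x = +33.5 mm). Origin: centre of its underside; z up.
- pot_a: Specimen pot: clear plastic cylinder with white ribbed screw cap of practically the same width, 46 mm diameter, 62 mm tall, about 90 g, standing upright. Origin: centre of its underside; z up. Its twin is pot_b, either will do.
- pot_b: Specimen pot, the twin of pot_a, same sizes and origin.
- mailer_a: Slide mailer: closed flat white plastic box for microscope slides, 84 x 30 mm and 20 mm high, 40 g, lying flat, long side along its x. Origin: centre of its underside; z up. Its twin is mailer_b, either will do.
- mailer_b: Slide mailer, the twin of mailer_a, same sizes and origin.
- brown_bottle: Slim brown glass bottle with a black cap: body 38 mm diameter up to 64 mm, then a shoulder, cap 25 mm diameter from 76 to 95 mm (its top), about 110 g, standing upright. Origin: centre of its underside; z up.
- beaker: Small open glass beaker, 50 mm across the rim, 62 mm tall. Not wanted; leave it standing. Origin: centre of its underside.
- flask: Small conical glass flask with a black stopper, 50 mm across the foot, 72 mm tall. Not wanted; leave it standing. Origin: centre of its underside.
- petri_dish: Covered glass petri dish, 60 mm diameter, 15 mm high. Not wanted; leave it lying. Origin: centre of its underside.
Things that resemble listed ones, but are neither listed nor needed, are in the scene too. Leave any red or turquoise look-alike of the mailer_a alone.

How it is judged:
By the outcome, as a careful person would: the job done as asked, in the order asked, and still so for the second after the job is handed in, with the robot touching nothing.
It also fails if it takes over 138 s, if anything falls off the work surface, if the arm or the gripper's body presses on something with over 40 N, if the wrist force passes 120 N, or if a joint passes its speed limit or range.

## Working session

There is one attempt and no reset: what is moved stays moved. The work goes in short steps, Python scripts to look and compute and a tool call to move; the robot and the scene stay as the last step left them, time stands still between calls to the robot, and variables do not carry over. Pictures are saved under pics/ and viewed, at most 14 in all, crops included, and the job is handed in when it is done.

Besides the shell and the picture viewer there is one more tool, called after "Emit:" in YAML: its name, and indented under it one key for each argument. servo_tool: Moves the arm, as the interface text tells. Its arguments: {"type":"object","properties":{"moves":{"type":"array","items":{"type":"array"}},"grip_force":{"type":"number"}},"required":["moves"]}

```bash
mkdir -p pics; cat > h.py <<'E'
import numpy as np, cv2
from station import monitor, viewer
def snap(n,f):
    im=viewer.get_image(n); cv2.imwrite('pics/'+f,im); return im
def ray(n,u,v):
    c=viewer.camera_params(n); R=np.array(c['rotation']); o=np.array(c['xyz'])
    d=R@np.array([(u-c['cx'])/c['fx'],(v-c['cy'])/c['fy'],1]); return o,d
def onz(n,u,v,z):
    o,d=ray(n,u,v); return o+d*(z-o[2])/d[2]
def tri(a,b):
    (o1,d1),(o2,d2)=ray('top',*a),ray('side',*b)
    s=np.linalg.lstsq(np.c_[d1,-d2],o2-o1,rcond=None)[0]
    p,q=o1+s[0]*d1,o2+s[1]*d2; return (p+q)/2,np.linalg.norm(p-q)
def proj(n,p):
    c=viewer.camera_params(n); x=np.array(c['rotation']).T@(np.array(p)-c['xyz']); return x[0]/x[2]*c['fx']+c['cx'],x[1]/x[2]*c['fy']+c['cy']
E
python3 - <<'E'
from h import *
np.set_printoptions(precision=4,suppress=True)
for n in('top','side'): snap(n,n+'0.png'); print(viewer.camera_params(n))
s=monitor.read_state(); print(s)
E
```

```text
{'fx': 520.3820872481012, 'fy': 520.3820872481012, 'cx': 327.7218733482135, 'cy': 245.78134311510593, 'xyz': array([ 0.2399, -0.0059,  1.1885]), 'rotation': array([[ 0.0296, -0.9748,  0.2211],
       [-0.9996, -0.0286,  0.0077],
       [-0.0012, -0.2212, -0.9752]])}
{'fx': 496.6421036162855, 'fy': 496.6421036162855, 'cx': 309.7168732922804, 'cy': 239.3159233156901, 'xyz': array([0.3954, 0.7797, 0.6361]), 'rotation': array([[-0.9963, -0.0474,  0.0718],
       [-0.0858,  0.5989, -0.7962],
       [-0.0052, -0.7994, -0.6007]])}
{'time': 0.1, 'joint_pos': array([ 88.3262,  14.6496,   6.137 ,  -0.0243, -81.5835, -16.3061]), 'joint_vel': array([ 0.0391, -0.12  ,  0.1379,  0.0353,  0.0359, -0.0419]), 'joint_efforts': array([ -0.0026, -38.7603,  23.8475,   5.3778,  -0.0037,   0.    ]), 'eef_pos': array([0.1696, 0.5227, 0.2415]), 'ee_rot': array([[ 0.9511, -0.3087, -0.0005],
       [-0.3087, -0.9511, -0.0017],
       [ 0.0001,  0.0017, -1.    ]]), 'ft_force': array([-0.7251,  0.8162,  0.2884]), 'torque': array([-0.0174,  0.0046,  0.0065]), 'grasp_force': 0.0, 'opening': 0.08560540210995428}
```

View pics/top0.png

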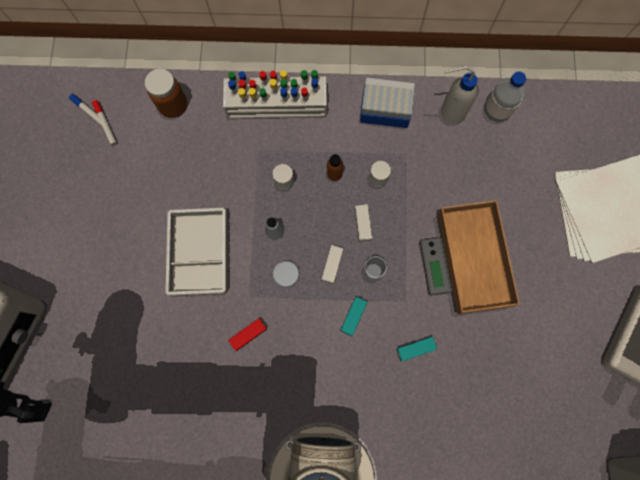

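View pics/side0.png

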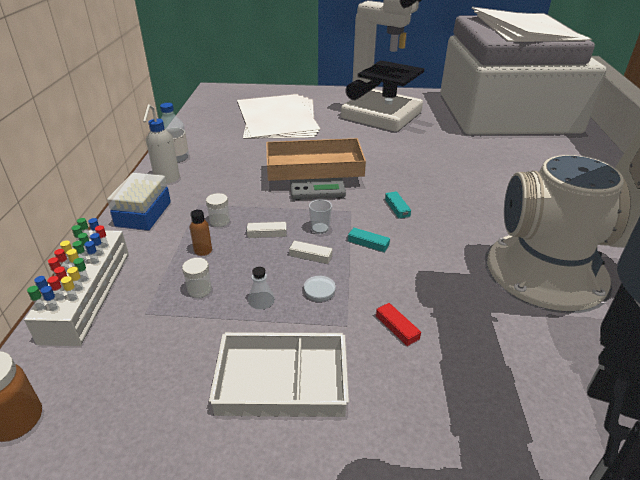

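The top view shows these items:
- White pots at (283,177) and (380,173). They could be confused with the beaker at (375,267), the dish at (286,273) and the white bottles at (505,98).
- White mailers at (364,222) and (332,263). Their look-alikes are red at (247,334) and turquoise at (354,316) and (417,348).
- Brown bottle at (335,166). It could be confused with the flask at (273,228) and the large brown jar at (165,92).
- Tray at (197,251), with its divider nearer the robot, and the box at (478,257).

I'm choosing the white items on the mat and will check them in crops.

```bash
python3 - <<'E'
import cv2
a=cv2.imread('pics/top0.png'); b=cv2.imread('pics/side0.png')
cv2.imwrite('pics/c1.png',cv2.resize(a[145:295,240:440],None,fx=4,fy=4,interpolation=cv2.INTER_CUBIC))
cv2.imwrite('pics/c2.png',cv2.resize(b[130:310,160:400],None,fx=3.33,fy=3.33,interpolation=cv2.INTER_CUBIC)[:600,:800])
E
```

```text
(no output)
```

View pics/c1.png

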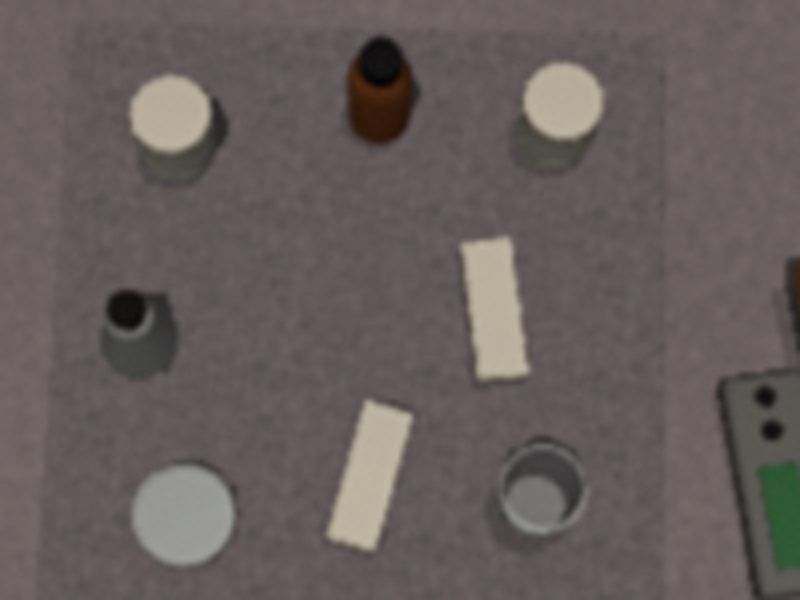

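View pics/c2.png

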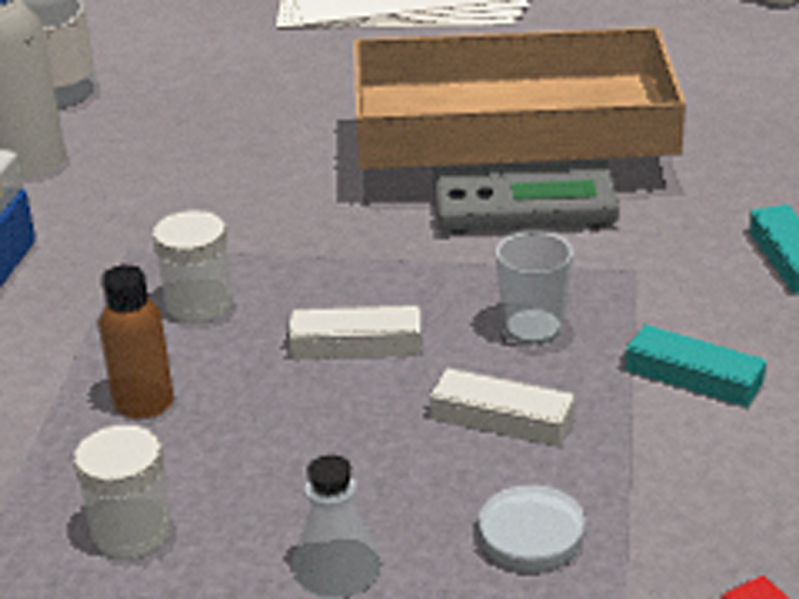

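The crops confirm the choice: two white-capped pots, two white mailers, the brown bottle with its black cap, and the beaker close to mailer 1. Next I'll take one composite of the box and tray for their corners.

```bash
python3 - <<'E'
import cv2,numpy as np
from h import *
np.set_printoptions(precision=4,suppress=True)
a=cv2.imread('pics/top0.png'); b=cv2.imread('pics/side0.png')
r=lambda i:cv2.resize(i,(400,300),interpolation=cv2.INTER_CUBIC)
f=np.vstack([np.hstack([r(a[190:320,390:390+173]),r(a[195:308,120:270])]),np.hstack([r(b[325:425,205:355]),r(b[130:205,255:375])])])
cv2.imwrite('pics/c3.png',f)
T=lambda u,v:(u/4+240,v/4+145); S=lambda u,v:(u/3.33+160,v/3.33+130)
P={'potL':((171,113),(119,454)),'potR':((563,101),(190,230)),'bottle':((381,62),(125,277)),'m1':((494.5,309),(354,323)),'m2':((370.5,475),(503,396)),
'beaker':((542,487),(535,250)),'dish':((184,514),(531,518)),'flask':((127,309),(330,466))}
for k,(t,s) in P.items(): print(k,*tri(T(*t),S(*s)))
for c in ([(461,242),(511,237),(528,376),(478,381)],[(368,400),(413,413),(374,550),(327,537)]):
    q=np.array([onz('top',*T(*x),.02) for x in c]); print(q[:,:2].round(4).tolist(),q.mean(0)); d=(q[0]+q[1]-q[2]-q[3])/2; print(np.degrees(np.arctan2(d[1],d[0])),np.linalg.norm(d))
E
```

```text
potL [0.6633 0.1114 0.0587] 0.0009221417509485024
potR [ 0.6773 -0.1136  0.0596] 0.00015714254062868275
bottle [ 0.686  -0.0082  0.0924] 0.002199013452121248
m1 [ 0.5654 -0.0787  0.0159] 0.0018975903675721023
m2 [ 0.4637 -0.0091  0.0169] 0.0003097709866319077
beaker [ 0.4511 -0.1034  0.062 ] 0.0002027623983951567
dish [0.4388 0.0968 0.0146] 0.00116733669877363
flask [0.5429 0.1288 0.0729] 0.00045553568452188326
[[0.6033, -0.0582], [0.6073, -0.0875], [0.5237, -0.0983], [0.5199, -0.0695]] [ 0.5636 -0.0784  0.02  ]
7.561869180408026 0.08419150272855233
[[0.5068, -0.0064], [0.4999, -0.0325], [0.4198, -0.0122], [0.4265, 0.0146]] [ 0.4633 -0.0091  0.02  ]
-14.429181251876324 0.08286605369198834
```

View pics/c3.png

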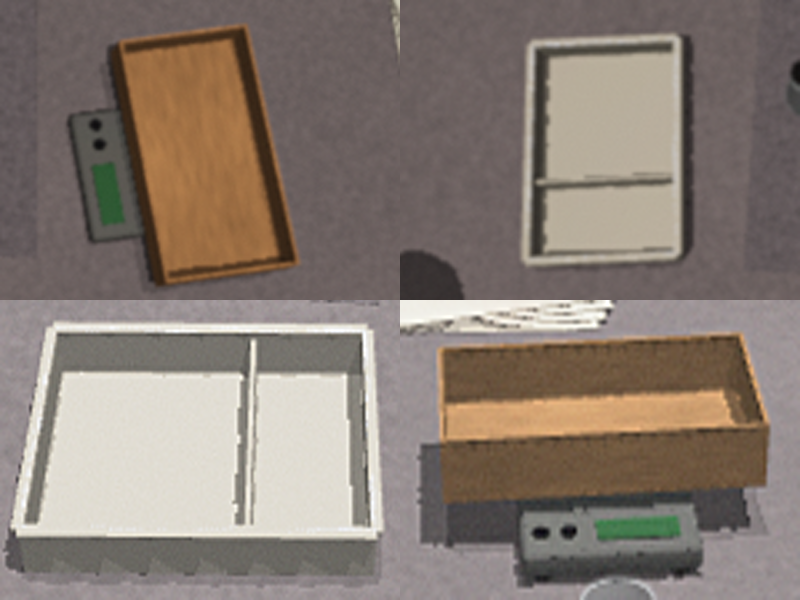

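```bash
python3 - <<'E'
from h import *
np.set_printoptions(precision=4,suppress=True)
def fit(name,Tc,Sc,ft,fs,ext,h):
    q=np.array([tri(ft(*t),fs(*s))[0] for t,s in zip(Tc,Sc)]); print(name,'\n',q,q.mean(0))
    z=h; w=np.array([onz('top',*ft(*t),z) for t in Tc]); c=w.mean(0); d=(w[0]+w[1]-w[2]-w[3])/2
    print('top@h',c,np.degrees(np.arctan2(d[1],d[0])),np.linalg.norm(d),np.linalg.norm((w[0]-w[1]+w[3]-w[2])/2))
    w=np.array([onz('side',*fs(*t),z) for t in Sc]); c=w.mean(0); d=(w[0]+w[1]-w[2]-w[3])/2
    print('side@h',c,np.degrees(np.arctan2(d[1],d[0])),np.linalg.norm(d))
fit('box',[(120,43),(247,27),(298,262),(160,283)],[(441,440),(438,348),(741,334),(768,424)],lambda u,v:(390+u*.4325,190+v*.4333),lambda u,v:(255+(u-400)*.3,130+(v-300)*.25),0,.074)
ft=lambda u,v:(120+(u-400)*.375,195+v*.3767)
fit('tray',[(530,38),(690,36),(680,263),(523,263)],[(15,537),(53,324),(375,326),(380,535)],ft,lambda u,v:(205+u*.375,325+(v-300)*.3333),0,.035)
print('divider',onz('top',*ft(537,182),.029),onz('top',*ft(672,179),.029))
s=monitor.read_state(); print(s['time'])
E
```

```text
box 
 [[ 0.5864 -0.2495  0.0727]
 [ 0.6074 -0.3735  0.0711]
 [ 0.3776 -0.4106  0.072 ]
 [ 0.3557 -0.2815  0.0757]] [ 0.4818 -0.3288  0.0729]
top@h [ 0.4805 -0.3283  0.074 ] 8.709648007463503 0.2313169173564215 0.12750291228129892
side@h [ 0.4824 -0.3269  0.074 ] 9.262673820956254 0.2335346724491629
tray 
 [[0.5756 0.3737 0.032 ]
 [0.5851 0.2363 0.0262]
 [0.3863 0.2288 0.0334]
 [0.3811 0.3596 0.0352]] [0.482  0.2996 0.0317]
top@h [0.4812 0.2989 0.035 ] 2.7732892376873215 0.19759264663917916 0.1348656981022056
side@h [0.481  0.3024 0.035 ] 4.629600445230249 0.19304792257960346
divider [0.451  0.3565 0.029 ] [0.4569 0.2419 0.029 ]
0.1
```

```bash
cat > go.py <<'E'
import sys; from h import *
np.set_printoptions(precision=4,suppress=True)
# args: x y z theta ; repeat for a sequence of waypoints (each relative to previous one's pose)
s=monitor.read_state(); p=np.array(s['eef_pos']); R=np.array(s['ee_rot']); th=np.arctan2(R[1,0],R[0,0])
print('t',s['time'],'pos',p,'th',np.degrees(th).round(2),'tilt',R[2].round(4),'open',round(s['opening'],4),'grasp',round(s['grasp_force'],1),'F',s['ft_force'])
a=list(map(float,sys.argv[1:]))
for i in range(0,len(a),4):
    q=np.array(a[i:i+3]); t=np.radians(a[i+3])
    Rm=np.array([[np.cos(th),np.sin(th),0],[np.sin(th),-np.cos(th),0],[0,0,-1]])
    print('shift',Rm.T@(q-p),'turn',round(-(t-th),4)); p,th=q,t
E
python3 go.py 0.43 0.2 0.24 7.5 0.5645 -0.0785 0.16 7.5  0.5645 -0.0785 0.014 7.5
```

```text
t 0.1 pos [0.1696 0.5227 0.2415] th -17.98 tilt [ 0.0001  0.0017 -1.    ] open 0.0856 grasp 0.0 F [-0.7251  0.8162  0.2884]
shift [0.3473 0.2266 0.0015] turn -0.4448
shift [0.097  0.2937 0.08  ] turn -0.0
shift [0.    0.    0.146] turn -0.0
```

Emit:
servo_tool:
  moves:
    - [0.085,[0.03,0.02,0],-0.06]
    - [0.085,[0.06,0.04,0],-0.12]
    - [0.085,[0.09,0.06,0],-0.18]
    - [0.085,[0.12,0.08,0],-0.24]
    - [0.085,[0.15,0.1,0],-0.3]
    - [0.085,[0.18,0.12,0],-0.36]
    - [0.085,[0.21,0.14,0],-0.42]
    - [0.085,[0.23,0.15,0],-0.445]

```text
time: 0.77
eef_pos: [0.3431, 0.3067, 0.2423]
ee_rot: [[0.991, 0.133, -0.0], [0.133, -0.991, -0.0], [-0.0, 0.0, -1.0]]
ft_force: [-0.6, 0.4, -0.3]
opening: 0.0853
grasp_force: 0.0
```

```bash
python3 go.py 0.5 0.1 0.22 7.5 0.5645 -0.0785 0.12 7.5
```

```text
t 0.7667 pos [0.3431 0.3067 0.2423] th 7.63 tilt [-0.0002  0.0005 -1.    ] open 0.0853 grasp 0.0 F [-0.6443  0.4281 -0.2507]
shift [0.128  0.2257 0.0223] turn 0.0023
shift [0.0406 0.1854 0.1   ] turn -0.0
```

Emit:
servo_tool:
  moves:
    - [0.085,[0.018,0.03,0.003],0]
    - [0.085,[0.036,0.06,0.006],0]
    - [0.085,[0.054,0.09,0.009],0]
    - [0.085,[0.072,0.12,0.012],0]
    - [0.085,[0.09,0.155,0.015],0]
    - [0.085,[0.108,0.19,0.018],0]
    - [0.085,[0.12,0.215,0.021],0]
    - [0.085,[0.128,0.226,0.022],0]

```text
time: 1.43
eef_pos: [0.4993, 0.0991, 0.2192]
ee_rot: [[0.992, 0.128, -0.002], [0.128, -0.992, -0.001], [-0.002, 0.001, -1.0]]
ft_force: [-0.8, 0.4, 1.3]
opening: 0.0852
grasp_force: 0.0
```

Emit:
servo_tool:
  moves:
    - [0.075,[0.01,0.035,0.015],0]
    - [0.07,[0.018,0.07,0.03],0]
    - [0.065,[0.025,0.105,0.05],0]
    - [0.06,[0.032,0.14,0.07],0]
    - [0.06,[0.037,0.165,0.085],0]
    - [0.06,[0.04,0.18,0.095],0]
    - [0.06,[0.041,0.185,0.1],0]
    - [0.06,[0.041,0.185,0.1],0]

```text
time: 2.1
eef_pos: [0.5626, -0.0769, 0.1184]
ee_rot: [[0.992, 0.129, -0.004], [0.129, -0.992, -0.0], [-0.004, -0.0, -1.0]]
ft_force: [0.7, 0.2, 0.4]
opening: 0.0599
grasp_force: 0.0
```

```bash
python3 go.py 0.5645 -0.0785 0.014 7.5; python3 - <<'E'
from h import *
a=snap('top','t1.png');b=snap('side','s1.png')
r=lambda i:cv2.resize(i,(400,400),interpolation=cv2.INTER_CUBIC)
cv2.imwrite('pics/c4.png',np.hstack([r(a[160:280,310:430]),r(b[140:280,210:350])]))
E
```

```text
t 2.1 pos [ 0.5626 -0.0769  0.1184] th 7.4 tilt [-0.0036 -0.0004 -1.    ] open 0.0599 grasp 0.0 F [0.7253 0.1747 0.3726]
shift [0.0017 0.0018 0.1044] turn -0.0018
```

View pics/c4.png

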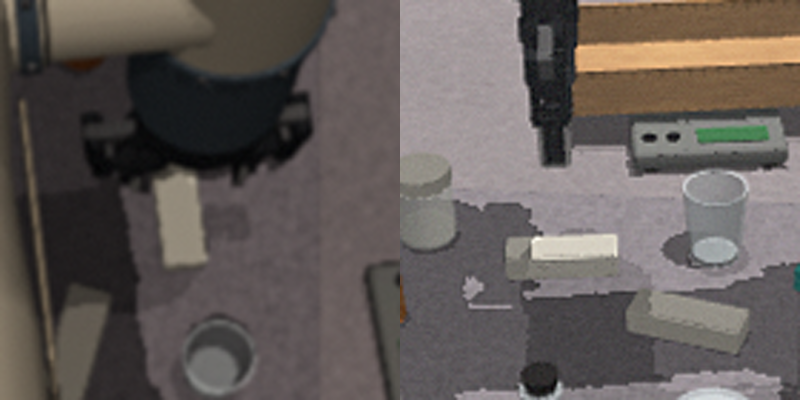

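The gripper is centred over mailer 1 at top-crop (180,220), with the fingers at (100,130) and (295,110) on either side. I'll descend and grip.

Emit:
servo_tool:
  moves:
    - [0.06,[0.001,0.001,0.02],0]
    - [0.06,[0.001,0.001,0.04],0]
    - [0.06,[0.001,0.001,0.06],0]
    - [0.06,[0.001,0.001,0.08],0]
    - [0.06,[0.001,0.001,0.095],0]
    - [0.06,[0.001,0.001,0.104],0]
    - [0.06,[0.001,0.001,0.104],0]
    - [0.06,[0.001,0.001,0.104],0]

```text
time: 2.87
eef_pos: [0.5652, -0.0761, 0.0172]
ee_rot: [[0.991, 0.132, 0.001], [0.132, -0.991, -0.0], [0.001, 0.0, -1.0]]
ft_force: [0.0, -0.2, -0.1]
opening: 0.0598
grasp_force: 0.0
```

Emit:
servo_tool:
  moves:
    - [0.05,[0,0,0],0]
    - [0.04,[0,0,0],0]
    - [0.03,[0,0,0],0]
    - [0.02,[0,0,0],0]
    - [0.02,[0,0,0],0]
    - [0.02,[0,0,0],0]
    - [0.02,[0,0,0],0]
    - [0.02,[0,0,0],0]
  grip_force: 30

```text
time: 3.53
eef_pos: [0.5655, -0.0767, 0.0175]
ee_rot: [[0.991, 0.131, 0.002], [0.131, -0.991, -0.0], [0.002, 0.0, -1.0]]
ft_force: [-0.9, 0.1, 6.6]
opening: 0.0292
grasp_force: 31.1
```

```bash
python3 go.py 0.5645 -0.0785 0.16 7.5 0.481 -0.328 0.16 9 
```

```text
t 3.5333 pos [ 0.5655 -0.0767  0.0175] th 7.53 tilt [ 0.0022  0.0003 -1.    ] open 0.0292 grasp 31.1 F [-0.9407  0.1488  6.5753]
shift [-0.0013  0.0016 -0.1425] turn 0.0006
shift [-0.1154  0.2365  0.    ] turn -0.0262
```

Emit:
servo_tool:
  moves:
    - [0.02,[0,0,-0.02],0]
    - [0.02,[0,0,-0.045],0]
    - [0.02,[0,0,-0.075],0]
    - [0.02,[0,0,-0.105],0]
    - [0.02,[0,0,-0.13],0]
    - [0.02,[0,0,-0.142],0]
    - [0.02,[0,0,-0.142],0]
    - [0.02,[0,0,-0.142],0]

```text
time: 4.2
eef_pos: [0.5647, -0.0766, 0.1586]
ee_rot: [[0.991, 0.131, 0.001], [0.131, -0.991, 0.001], [0.001, -0.001, -1.0]]
ft_force: [-0.8, 0.9, -0.9]
opening: 0.0292
grasp_force: 30.4
```

Emit:
servo_tool:
  moves:
    - [0.02,[-0.01,0.02,0],-0.005]
    - [0.02,[-0.028,0.058,0],-0.01]
    - [0.02,[-0.045,0.096,0],-0.015]
    - [0.02,[-0.063,0.134,0],-0.02]
    - [0.02,[-0.081,0.17,0],-0.025]
    - [0.02,[-0.1,0.205,0],-0.026]
    - [0.02,[-0.113,0.23,0],-0.026]
    - [0.02,[-0.116,0.236,0],-0.026]

```text
time: 4.87
eef_pos: [0.4777, -0.3291, 0.1562]
ee_rot: [[0.988, 0.152, -0.004], [0.152, -0.988, 0.001], [-0.004, -0.002, -1.0]]
ft_force: [0.1, 0.4, 0.6]
opening: 0.0293
grasp_force: 30.4
```

Emit:
servo_tool:
  moves:
    - [0.02,[0,0,0],0]
    - [0.02,[0,0,0],0]
    - [0.02,[0,0,0.01],0]
    - [0.02,[0,0,0.02],0]
    - [0.02,[0,0,0.03],0]
    - [0.02,[0,0,0.04],0]
    - [0.02,[0,0,0.04],0]
    - [0.02,[0,0,0.04],0]

```text
time: 5.53
eef_pos: [0.4801, -0.3254, 0.1172]
ee_rot: [[0.988, 0.157, -0.002], [0.157, -0.988, 0.001], [-0.002, -0.001, -1.0]]
ft_force: [-0.7, -0.5, 0.0]
opening: 0.0294
grasp_force: 30.4
```

```bash
python3 go.py 0.4815 -0.328 0.053 9; python3 - <<'E'
from h import *
a=snap('top','t2.png');b=snap('side','s2.png')
r=lambda i:cv2.resize(i,(400,400),interpolation=cv2.INTER_CUBIC)
cv2.imwrite('pics/c5.png',np.hstack([r(a[190:320,410:540]),r(b[100:220,255:375])]))
E
```

```text
t 5.5333 pos [ 0.4801 -0.3254  0.1172] th 9.04 tilt [-0.0019 -0.001  -1.    ] open 0.0294 grasp 30.4 F [-0.7381 -0.5227  0.0235]
shift [0.0009 0.0028 0.0642] turn 0.0007
```

View pics/c5.png

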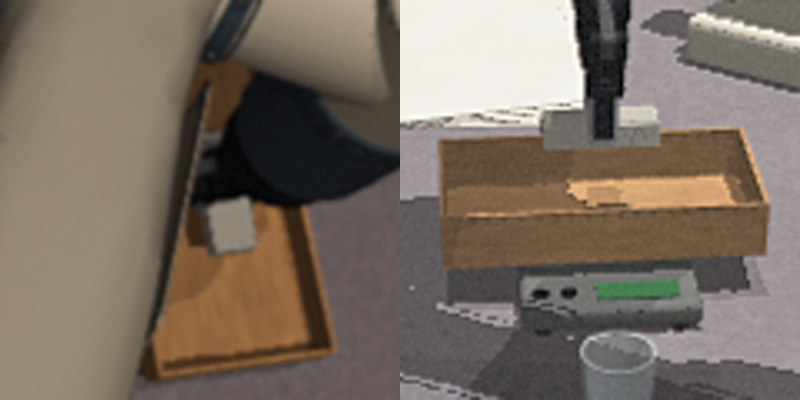

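The mailer is held level, with its centre near side-crop (600,128) over the middle of the box. I'll lower it gently.

Emit:
servo_tool:
  moves:
    - [0.02,[0.001,0.002,0.012],0]
    - [0.02,[0.001,0.002,0.024],0]
    - [0.02,[0.001,0.002,0.036],0]
    - [0.02,[0.001,0.002,0.048],0]
    - [0.02,[0.001,0.002,0.055],0]
    - [0.02,[0.001,0.002,0.06],0]
    - [0.02,[0.001,0.002,0.06],0]
    - [0.02,[0.001,0.002,0.06],0]

```text
time: 6.3
eef_pos: [0.4821, -0.3279, 0.0588]
ee_rot: [[0.988, 0.157, 0.001], [0.157, -0.988, -0.0], [0.0, 0.001, -1.0]]
ft_force: [0.8, 0.3, 0.0]
opening: 0.0293
grasp_force: 30.4
```

Emit:
servo_tool:
  moves:
    - [0.02,[0,0,0.001],0]
    - [0.02,[0,0,0.002],0]
    - [0.02,[0,0,0.002],0]
    - [0.02,[0,0,0.003],0]
    - [0.02,[0,0,0.003],0]
    - [0.02,[0,0,0.004],0]
    - [0.02,[0,0,0.004],0]
    - [0.02,[0,0,0.004],0]

```text
time: 6.97
eef_pos: [0.4818, -0.3277, 0.0542]
ee_rot: [[0.988, 0.157, -0.0], [0.157, -0.988, 0.0], [-0.0, -0.0, -1.0]]
ft_force: [-0.4, 0.7, -0.1]
opening: 0.0293
grasp_force: 30.4
```

Emit:
servo_tool:
  moves:
    - [0.02,[0,0,0.001],0]
    - [0.02,[0,0,0.0015],0]
    - [0.02,[0,0,0.0015],0]
    - [0.035,[0,0,0.0015],0]
    - [0.045,[0,0,0.0015],0]
    - [0.055,[0,0,0.001],0]
    - [0.055,[0,0,0.001],0]
    - [0.055,[0,0,0.001],0]

```text
time: 7.63
eef_pos: [0.4819, -0.3277, 0.0534]
ee_rot: [[0.988, 0.157, 0.0], [0.157, -0.988, -0.0], [0.0, 0.0, -1.0]]
ft_force: [0.2, -0.8, -0.9]
opening: 0.0553
grasp_force: 0.0
```

Emit:
servo_tool:
  moves:
    - [0.055,[0,0,-0.01],0]
    - [0.055,[0,0,-0.025],0]
    - [0.055,[0,0,-0.045],0]
    - [0.055,[0,0,-0.07],0]
    - [0.065,[0,0,-0.095],0]
    - [0.075,[0,0,-0.12],0]
    - [0.085,[0,0,-0.135],0]
    - [0.085,[0,0,-0.135],0]

```text
time: 8.3
eef_pos: [0.4835, -0.3289, 0.1937]
ee_rot: [[0.988, 0.157, 0.007], [0.157, -0.988, -0.004], [0.007, 0.005, -1.0]]
ft_force: [-0.0, -0.5, -0.3]
opening: 0.0846
grasp_force: 0.0
```

```bash
python3 go.py 0.677 -0.1135 0.19 9 0.677 -0.1135 0.035 9
```

```text
t 8.3 pos [ 0.4835 -0.3289  0.1937] th 9.04 tilt [ 0.0066  0.0054 -1.    ] open 0.0846 grasp 0.0 F [-0.0499 -0.4606 -0.3086]
shift [ 0.2249 -0.1824  0.0037] turn 0.0006
shift [0.    0.    0.155] turn -0.0
```

Emit:
servo_tool:
  moves:
    - [0.085,[0.015,-0.012,0],0]
    - [0.085,[0.045,-0.036,0],0]
    - [0.085,[0.075,-0.06,0],0]
    - [0.085,[0.105,-0.085,0],0]
    - [0.085,[0.135,-0.11,0],0]
    - [0.085,[0.165,-0.135,0],0]
    - [0.085,[0.195,-0.16,0],0]
    - [0.085,[0.225,-0.182,0],0]

```text
time: 8.97
eef_pos: [0.6763, -0.1107, 0.1885]
ee_rot: [[0.988, 0.157, -0.0], [0.157, -0.988, 0.0], [-0.0, -0.0, -1.0]]
ft_force: [1.1, 0.0, 0.6]
opening: 0.0847
grasp_force: 0.0
```

Emit:
servo_tool:
  moves:
    - [0.085,[0,0,0],0]
    - [0.085,[0,0,0.0],0]
    - [0.085,[0,0,0.02],0]
    - [0.085,[0,0,0.045],0]
    - [0.085,[0,0,0.065],0]
    - [0.085,[0,0,0.07],0]
    - [0.085,[0,0,0.07],0]
    - [0.085,[0,0,0.07],0]

```text
time: 9.63
eef_pos: [0.6757, -0.1137, 0.1196]
ee_rot: [[0.988, 0.156, 0.001], [0.156, -0.988, -0.001], [0.001, 0.001, -1.0]]
ft_force: [0.4, -0.7, 0.1]
opening: 0.0848
grasp_force: 0.0
```

```bash
python3 go.py 0.677 -0.1135 0.035 9; python3 - <<'E'
from h import *
a=snap('top','t3.png');b=snap('side','s3.png')
r=lambda i:cv2.resize(i,(400,400),interpolation=cv2.INTER_CUBIC)
cv2.imwrite('pics/c6.png',np.hstack([r(a[190:320,410:540]),r(b[130:270,160:300])]))
E
```

```text
t 9.6333 pos [ 0.6757 -0.1137  0.1196] th 8.98 tilt [ 0.0011  0.001  -1.    ] open 0.0848 grasp 0.0 F [ 0.4253 -0.7067  0.0555]
shift [0.0013 0.0001 0.0846] turn -0.0004
```

View pics/c6.png

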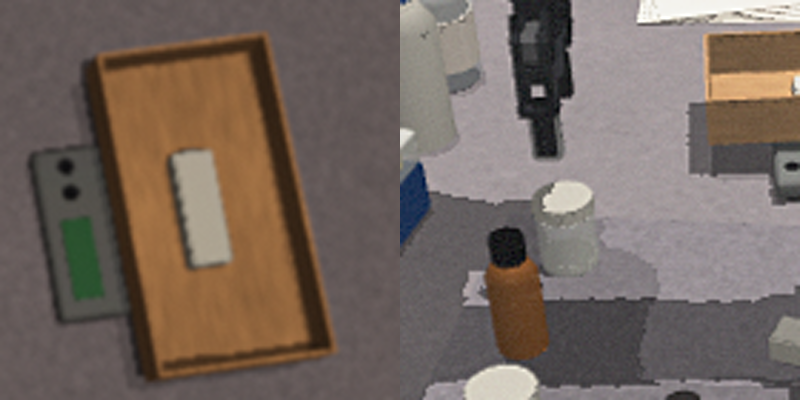

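Mailer 1 lies flat in the box at top-crop (200,208). The gripper is above pot B in the side crop, at (545,150) over (565,195). I'll check the mailer's offset and descend on the pot.

```bash
python3 - <<'E'
from h import *
np.set_printoptions(precision=4,suppress=True)
f=lambda u,v:(410+u*.325,190+v*.325)
for c,z in (([(168,152),(211,148),(231,263),(189,267)],.055),([(97,55),(268,35),(333,350),(152,377)],.074)):
    w=np.array([onz('top',*f(*t),z) for t in c]); d=(w[0]+w[1]-w[2]-w[3])/2
    print(w[:,:2].tolist(),w.mean(0),np.degrees(np.arctan2(d[1],d[0])),np.linalg.norm(d),np.linalg.norm((w[0]-w[1]+w[3]-w[2])/2))
E
```

```text
[[0.5203886458953777, -0.3027945752002131], [0.5243026365812625, -0.33416193505672254], [0.43984658219270345, -0.34555229846258745], [0.43606089680904114, -0.3153988130942877]] [ 0.4801 -0.3245  0.055 ] 8.091052486030193 0.08524041472065233 0.031000400839145965
[[0.5866315600731405, -0.24841532993852367], [0.605445205877809, -0.37301134663089286], [0.377204139800225, -0.4084891188981451], [0.354755728063748, -0.2821497872171562]] [ 0.481 -0.328  0.074] 8.55447490140191 0.2326466702017747 0.12715257218769443
```

Emit:
servo_tool:
  moves:
    - [0.085,[0.001,0,0.015],0]
    - [0.085,[0.001,0,0.03],0]
    - [0.085,[0.001,0,0.045],0]
    - [0.085,[0.001,0,0.06],0]
    - [0.085,[0.001,0,0.075],0]
    - [0.085,[0.001,0,0.083],0]
    - [0.085,[0.001,0,0.083],0]
    - [0.085,[0.001,0,0.083],0]

```text
time: 10.4
eef_pos: [0.677, -0.1128, 0.0362]
ee_rot: [[0.988, 0.157, 0.001], [0.157, -0.988, -0.0], [0.001, 0.001, -1.0]]
ft_force: [1.3, 0.1, 0.6]
opening: 0.0846
grasp_force: 0.0
```

Emit:
servo_tool:
  moves:
    - [0.07,[0,0,0],0]
    - [0.06,[0,0,0],0]
    - [0.052,[0,0,0],0]
    - [0.045,[0,0,0],0]
    - [0.035,[0,0,0],0]
    - [0.035,[0,0,0],0]
    - [0.035,[0,0,0],0]
    - [0.035,[0,0,0],0]
  grip_force: 35

```text
time: 11.07
eef_pos: [0.6771, -0.1128, 0.0363]
ee_rot: [[0.988, 0.157, 0.002], [0.157, -0.988, -0.001], [0.002, 0.001, -1.0]]
ft_force: [-1.1, -0.8, 4.4]
opening: 0.0448
grasp_force: 35.5
```

```bash
python3 go.py 0.677 -0.1128 0.17 9 0.5554 -0.3168 0.17 9 
```

```text
t 11.0667 pos [ 0.6771 -0.1128  0.0363] th 9.02 tilt [ 0.0016  0.0008 -1.    ] open 0.0448 grasp 35.5 F [-1.0988 -0.7616  4.4191]
shift [-0.0001 -0.     -0.1337] turn 0.0004
shift [-0.152   0.1825  0.    ] turn -0.0
```

Emit:
servo_tool:
  moves:
    - [0.035,[0,0,-0.01],0]
    - [0.035,[0,0,-0.03],0]
    - [0.035,[0,0,-0.055],0]
    - [0.035,[0,0,-0.08],0]
    - [0.035,[0,0,-0.105],0]
    - [0.035,[0,0,-0.125],0]
    - [0.035,[0,0,-0.134],0]
    - [0.035,[0,0,-0.134],0]

```text
time: 11.73
eef_pos: [0.6775, -0.1125, 0.1718]
ee_rot: [[0.988, 0.157, 0.004], [0.157, -0.988, 0.0], [0.004, 0.001, -1.0]]
ft_force: [-0.1, 0.1, -1.4]
opening: 0.0447
grasp_force: 35.9
```

Emit:
servo_tool:
  moves:
    - [0.035,[-0.01,0.012,0],0]
    - [0.035,[-0.035,0.042,0],0]
    - [0.035,[-0.06,0.072,0],0]
    - [0.035,[-0.085,0.102,0],0]
    - [0.035,[-0.11,0.13,0],0]
    - [0.035,[-0.133,0.158,0],0]
    - [0.035,[-0.148,0.177,0],0]
    - [0.035,[-0.152,0.182,0],0]

```text
time: 12.4
eef_pos: [0.5513, -0.3191, 0.1671]
ee_rot: [[0.988, 0.152, -0.004], [0.153, -0.988, 0.001], [-0.004, -0.002, -1.0]]
ft_force: [-0.0, 0.9, -0.6]
opening: 0.0446
grasp_force: 36.0
```

```bash
python3 go.py 0.5554 -0.3168 0.078 9 
```

```text
t 12.4 pos [ 0.5513 -0.3191  0.1671] th 8.77 tilt [-0.004  -0.0019 -1.    ] open 0.0446 grasp 36.0 F [-0.0377  0.8822 -0.5616]
shift [ 0.0044 -0.0017  0.0891] turn -0.004
```

Emit:
servo_tool:
  moves:
    - [0.035,[0,0,0],0]
    - [0.035,[0,0,0],0]
    - [0.035,[0,0,0.01],0]
    - [0.035,[0,0,0.025],0]
    - [0.035,[0,0,0.04],0]
    - [0.035,[0,0,0.05],0]
    - [0.035,[0,0,0.05],0]
    - [0.035,[0,0,0.05],0]

```text
time: 13.07
eef_pos: [0.5549, -0.3153, 0.1184]
ee_rot: [[0.987, 0.158, -0.002], [0.158, -0.987, 0.0], [-0.002, -0.001, -1.0]]
ft_force: [0.0, 0.3, -0.8]
opening: 0.0446
grasp_force: 36.0
```

```bash
python3 go.py 0.5554 -0.3168 0.074 9; python3 - <<'E'
from h import *
a=snap('top','t4.png');b=snap('side','s4.png')
r=lambda i:cv2.resize(i,(400,400),interpolation=cv2.INTER_CUBIC)
cv2.imwrite('pics/c7.png',np.hstack([r(a[190:320,410:540]),r(b[80:200,255:375])]))
E
```

```text
t 13.0667 pos [ 0.5549 -0.3153  0.1184] th 9.08 tilt [-0.0017 -0.0007 -1.    ] open 0.0446 grasp 36.0 F [ 0.0492  0.2638 -0.7591]
shift [0.0002 0.0015 0.0444] turn 0.0014
```

View pics/c7.png

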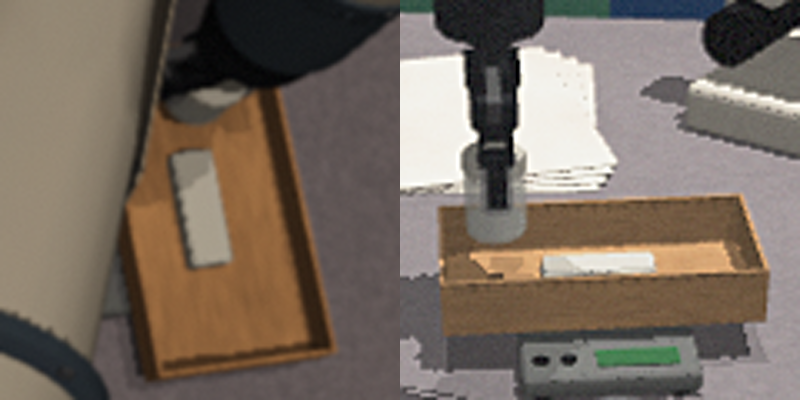

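The pot hangs upright over the far end, at side-crop (497,195), with the mailer clear at (600,263). I'll lower it.

Emit:
servo_tool:
  moves:
    - [0.035,[0,0.001,0.01],0]
    - [0.035,[0,0.001,0.02],0]
    - [0.035,[0,0.001,0.03],0]
    - [0.035,[0,0.001,0.037],0]
    - [0.035,[0,0.001,0.041],0]
    - [0.035,[0,0.001,0.043],0]
    - [0.035,[0,0.001,0.043],0]
    - [0.035,[0,0.001,0.043],0]

```text
time: 13.83
eef_pos: [0.5553, -0.3173, 0.0765]
ee_rot: [[0.988, 0.157, 0.0], [0.157, -0.988, -0.0], [0.0, 0.0, -1.0]]
ft_force: [0.5, -1.2, -0.8]
opening: 0.0445
grasp_force: 36.0
```

Emit:
servo_tool:
  moves:
    - [0.035,[0,0,0.001],0]
    - [0.035,[0,0,0.001],0]
    - [0.035,[0,0,0.0015],0]
    - [0.035,[0,0,0.002],0]
    - [0.035,[0,0,0.0025],0]
    - [0.035,[0,0,0.003],0]
    - [0.035,[0,0,0.003],0]
    - [0.035,[0,0,0.003],0]

```text
time: 14.5
eef_pos: [0.555, -0.3171, 0.0732]
ee_rot: [[0.988, 0.156, -0.0], [0.156, -0.988, 0.0], [-0.0, -0.0, -1.0]]
ft_force: [-0.8, 0.9, -1.0]
opening: 0.0449
grasp_force: 36.0
```

Emit:
servo_tool:
  moves:
    - [0.035,[0,0,0.0005],0]
    - [0.035,[0,0,0.001],0]
    - [0.035,[0,0,0.0015],0]
    - [0.035,[0,0,0.0015],0]
    - [0.035,[0,0,0.0015],0]
    - [0.035,[0,0,0.0015],0]
    - [0.035,[0,0,0.0015],0]
    - [0.035,[0,0,0.0015],0]

```text
time: 15.17
eef_pos: [0.5551, -0.3171, 0.0719]
ee_rot: [[0.988, 0.157, 0.0], [0.157, -0.988, -0.0], [0.0, 0.0, -1.0]]
ft_force: [0.5, 0.9, -1.1]
opening: 0.0446
grasp_force: 36.0
```

Emit:
servo_tool:
  moves:
    - [0.042,[0,0,0],0]
    - [0.047,[0,0,0],0]
    - [0.052,[0,0,0],0]
    - [0.057,[0,0,0],0]
    - [0.062,[0,0,0],0]
    - [0.062,[0,0,0],0]
    - [0.062,[0,0,-0.003],0]
    - [0.062,[0,0,-0.006],0]

```text
time: 15.83
eef_pos: [0.555, -0.3171, 0.0779]
ee_rot: [[0.988, 0.157, -0.0], [0.157, -0.988, 0.0], [-0.0, -0.0, -1.0]]
ft_force: [1.1, -0.4, 0.6]
opening: 0.0621
grasp_force: 0.0
```

Emit:
servo_tool:
  moves:
    - [0.062,[0,0,-0.015],0]
    - [0.062,[0,0,-0.03],0]
    - [0.062,[0,0,-0.05],0]
    - [0.062,[0,0,-0.07],0]
    - [0.062,[0,0,-0.09],0]
    - [0.07,[0,0,-0.11],0]
    - [0.08,[0,0,-0.13],0]
    - [0.085,[0,0,-0.13],0]

```text
time: 16.5
eef_pos: [0.5567, -0.3184, 0.2134]
ee_rot: [[0.988, 0.157, 0.008], [0.157, -0.988, -0.004], [0.007, 0.006, -1.0]]
ft_force: [0.7, -0.7, 0.6]
opening: 0.0849
grasp_force: 0.0
```

```bash
python3 go.py 0.61 -0.1 0.19 9  0.663 0.1115 0.15 9 
```

```text
t 16.5 pos [ 0.5567 -0.3184  0.2134] th 9.02 tilt [ 0.0069  0.0055 -1.    ] open 0.0849 grasp 0.0 F [ 0.7048 -0.7089  0.597 ]
shift [ 0.0869 -0.2073  0.0234] turn 0.0004
shift [ 0.0854 -0.2006  0.04  ] turn -0.0
```

Emit:
servo_tool:
  moves:
    - [0.085,[0.008,-0.018,0],0]
    - [0.085,[0.02,-0.048,0.003],0]
    - [0.085,[0.033,-0.078,0.006],0]
    - [0.085,[0.046,-0.108,0.01],0]
    - [0.085,[0.058,-0.138,0.013],0]
    - [0.085,[0.07,-0.168,0.016],0]
    - [0.085,[0.08,-0.19,0.02],0]
    - [0.085,[0.087,-0.207,0.023],0]

```text
time: 17.17
eef_pos: [0.6089, -0.0967, 0.1846]
ee_rot: [[0.987, 0.158, 0.0], [0.158, -0.987, 0.0], [0.0, -0.0, -1.0]]
ft_force: [-0.4, -0.2, -0.1]
opening: 0.0848
grasp_force: 0.0
```

Emit:
servo_tool:
  moves:
    - [0.085,[0.012,-0.028,0.005],0]
    - [0.085,[0.025,-0.058,0.01],0]
    - [0.085,[0.038,-0.088,0.015],0]
    - [0.085,[0.05,-0.118,0.02],0]
    - [0.085,[0.062,-0.148,0.025],0]
    - [0.085,[0.074,-0.175,0.03],0]
    - [0.085,[0.082,-0.195,0.036],0]
    - [0.085,[0.085,-0.2,0.04],0]

```text
time: 17.83
eef_pos: [0.6613, 0.1153, 0.1437]
ee_rot: [[0.987, 0.16, -0.001], [0.16, -0.987, 0.0], [-0.001, -0.001, -1.0]]
ft_force: [0.6, 0.3, -0.5]
opening: 0.085
grasp_force: 0.0
```

Emit:
servo_tool:
  moves:
    - [0.085,[0,0,0],0]
    - [0.085,[0,0,0],0]
    - [0.085,[0,0,0.01],0]
    - [0.085,[0,0,0.02],0]
    - [0.085,[0,0,0.03],0]
    - [0.085,[0,0,0.03],0]
    - [0.085,[0,0,0.03],0]
    - [0.085,[0,0,0.03],0]

```text
time: 18.5
eef_pos: [0.6614, 0.1114, 0.1149]
ee_rot: [[0.988, 0.156, 0.0], [0.156, -0.988, -0.0], [0.0, 0.0, -1.0]]
ft_force: [0.7, -0.3, -0.4]
opening: 0.0849
grasp_force: 0.0
```

```bash
python3 go.py 0.663 0.1115 0.036 9; python3 - <<'E'
from h import *
a=snap('top','t5.png');b=snap('side','s5.png')
r=lambda i:cv2.resize(i,(400,400),interpolation=cv2.INTER_CUBIC)
cv2.imwrite('pics/c8.png',np.hstack([r(a[190:320,410:540]),r(b[160:320,140:300])]))
E
```

```text
t 18.5 pos [0.6614 0.1114 0.1149] th 8.99 tilt [ 0.0002  0.0003 -1.    ] open 0.0849 grasp 0.0 F [ 0.7276 -0.2786 -0.384 ]
shift [0.0016 0.0002 0.0789] turn -0.0001
```

View pics/c8.png

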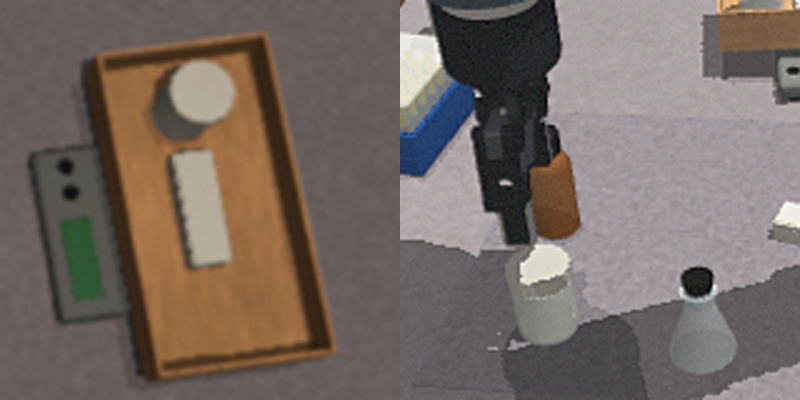

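Pot B stands upright in the far end, cap at (202,92), and the box is unmoved. The gripper is above pot A. Next is the descent and grip.

Emit:
servo_tool:
  moves:
    - [0.085,[0.001,0,0.015],0]
    - [0.085,[0.001,0,0.03],0]
    - [0.085,[0.001,0,0.045],0]
    - [0.085,[0.001,0,0.06],0]
    - [0.085,[0.001,0,0.07],0]
    - [0.085,[0.001,0,0.078],0]
    - [0.085,[0.001,0,0.078],0]
    - [0.085,[0.001,0,0.078],0]

```text
time: 19.27
eef_pos: [0.6624, 0.1119, 0.0371]
ee_rot: [[0.988, 0.157, 0.0], [0.157, -0.988, -0.0], [0.0, 0.0, -1.0]]
ft_force: [-0.1, 0.4, 0.7]
opening: 0.0854
grasp_force: 0.0
```

Emit:
servo_tool:
  moves:
    - [0.07,[0,0,0],0]
    - [0.06,[0,0,0],0]
    - [0.052,[0,0,0],0]
    - [0.045,[0,0,0],0]
    - [0.035,[0,0,0],0]
    - [0.035,[0,0,0],0]
    - [0.035,[0,0,0],0]
    - [0.035,[0,0,0],0]
  grip_force: 35

```text
time: 19.93
eef_pos: [0.6628, 0.112, 0.0377]
ee_rot: [[0.988, 0.157, 0.002], [0.157, -0.988, 0.0], [0.002, 0.0, -1.0]]
ft_force: [0.7, 0.6, 5.0]
opening: 0.0446
grasp_force: 35.5
```

Emit:
servo_tool:
  moves:
    - [0.035,[0,0,-0.01],0]
    - [0.035,[0,0,-0.03],0]
    - [0.035,[0,0,-0.055],0]
    - [0.035,[0,0,-0.085],0]
    - [0.035,[0,0,-0.115],0]
    - [0.035,[0,0,-0.14],0]
    - [0.035,[0,0,-0.154],0]
    - [0.035,[0,0,-0.154],0]

```text
time: 20.6
eef_pos: [0.6636, 0.1122, 0.1952]
ee_rot: [[0.988, 0.157, 0.006], [0.157, -0.988, 0.002], [0.007, -0.001, -1.0]]
ft_force: [-0.2, -0.3, -0.5]
opening: 0.0444
grasp_force: 36.0
```

```bash
python3 go.py 0.53 -0.12 0.19 9  0.4072 -0.3398 0.19 9; python3 - <<'E'
from h import *
print(onz('top',410+202*.325,190+92*.325,.097))
E
```

```text
t 20.6 pos [0.6636 0.1122 0.1952] th 9.01 tilt [ 0.0066 -0.0006 -1.    ] open 0.0444 grasp 36.0 F [-0.2083 -0.2933 -0.5029]
shift [-0.1684  0.2084  0.0052] turn 0.0002
shift [-0.1557  0.1979  0.    ] turn -0.0
[ 0.55435104 -0.31704836  0.097     ]
```

Emit:
servo_tool:
  moves:
    - [0.035,[-0.012,0.015,0],0]
    - [0.035,[-0.035,0.043,0],0]
    - [0.035,[-0.058,0.072,0],0]
    - [0.035,[-0.081,0.1,0],0]
    - [0.035,[-0.104,0.129,0],0]
    - [0.035,[-0.127,0.157,0],0]
    - [0.035,[-0.15,0.186,0],0]
    - [0.035,[-0.168,0.208,0],0]

```text
time: 21.27
eef_pos: [0.5263, -0.1215, 0.1896]
ee_rot: [[0.988, 0.156, -0.003], [0.156, -0.988, 0.0], [-0.003, -0.001, -1.0]]
ft_force: [0.2, 0.2, -1.3]
opening: 0.0445
grasp_force: 36.0
```

Emit:
servo_tool:
  moves:
    - [0.035,[-0.022,0.028,0],0]
    - [0.035,[-0.045,0.057,0],0]
    - [0.035,[-0.068,0.086,0],0]
    - [0.035,[-0.09,0.115,0],0]
    - [0.035,[-0.112,0.143,0],0]
    - [0.035,[-0.132,0.168,0],0]
    - [0.035,[-0.148,0.188,0],0]
    - [0.035,[-0.156,0.198,0],0]

```text
time: 21.93
eef_pos: [0.4033, -0.3414, 0.1894]
ee_rot: [[0.988, 0.154, -0.003], [0.154, -0.988, 0.001], [-0.002, -0.002, -1.0]]
ft_force: [1.1, -0.1, -1.5]
opening: 0.0448
grasp_force: 36.0
```

Emit:
servo_tool:
  moves:
    - [0.035,[0,0,0],0]
    - [0.035,[0,0,0],0]
    - [0.035,[0,0,0.015],0]
    - [0.035,[0,0,0.035],0]
    - [0.035,[0,0,0.055],0]
    - [0.035,[0,0,0.07],0]
    - [0.035,[0,0,0.07],0]
    - [0.035,[0,0,0.07],0]

```text
time: 22.6
eef_pos: [0.4056, -0.3388, 0.1201]
ee_rot: [[0.987, 0.158, -0.002], [0.158, -0.987, 0.001], [-0.002, -0.001, -1.0]]
ft_force: [-0.6, -0.9, -1.3]
opening: 0.045
grasp_force: 36.1
```

```bash
python3 go.py 0.4072 -0.3398 0.0755 9; python3 - <<'E'
from h import *
a=snap('top','t6.png');b=snap('side','s6.png')
r=lambda i:cv2.resize(i,(400,400),interpolation=cv2.INTER_CUBIC)
cv2.imwrite('pics/c9.png',np.hstack([r(a[190:320,410:540]),r(b[80:200,255:375])]))
E
```

```text
t 22.6 pos [ 0.4056 -0.3388  0.1201] th 9.08 tilt [-0.002  -0.0013 -1.    ] open 0.045 grasp 36.1 F [-0.5813 -0.8504 -1.2912]
shift [0.0014 0.0013 0.0446] turn 0.0014
```

View pics/c9.png

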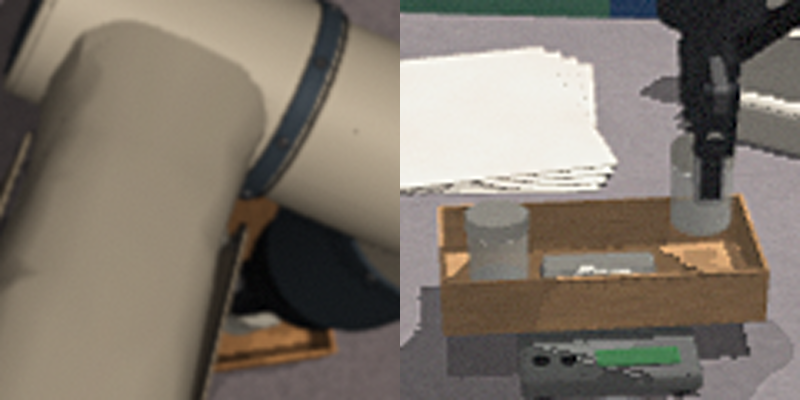

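The second pot hangs upright over the near end, at side-crop (700,190), and the box is steady. I'll lower it.

Emit:
servo_tool:
  moves:
    - [0.035,[0.001,0.001,0.01],0]
    - [0.035,[0.001,0.001,0.02],0]
    - [0.035,[0.001,0.001,0.03],0]
    - [0.035,[0.001,0.001,0.037],0]
    - [0.035,[0.001,0.001,0.041],0]
    - [0.035,[0.001,0.001,0.043],0]
    - [0.035,[0.001,0.001,0.043],0]
    - [0.035,[0.001,0.001,0.043],0]

```text
time: 23.37
eef_pos: [0.4071, -0.3408, 0.078]
ee_rot: [[0.988, 0.157, 0.0], [0.157, -0.988, -0.0], [0.0, 0.0, -1.0]]
ft_force: [-0.6, -0.2, -0.6]
opening: 0.0446
grasp_force: 36.1
```

Emit:
servo_tool:
  moves:
    - [0.035,[0,0,0.001],0]
    - [0.035,[0,0,0.0015],0]
    - [0.035,[0,0,0.002],0]
    - [0.035,[0,0,0.0025],0]
    - [0.035,[0,0,0.003],0]
    - [0.035,[0,0,0.003],0]
    - [0.035,[0,0,0.003],0]
    - [0.035,[0,0,0.003],0]

```text
time: 24.03
eef_pos: [0.4069, -0.3406, 0.0748]
ee_rot: [[0.988, 0.157, 0.0], [0.157, -0.988, -0.0], [0.0, 0.0, -1.0]]
ft_force: [-0.2, -0.5, -0.0]
opening: 0.0449
grasp_force: 36.1
```

Emit:
servo_tool:
  moves:
    - [0.035,[0,0,0.0005],0]
    - [0.035,[0,0,0.001],0]
    - [0.035,[0,0,0.0015],0]
    - [0.035,[0,0,0.0015],0]
    - [0.035,[0,0,0.0015],0]
    - [0.035,[0,0,0.0015],0]
    - [0.035,[0,0,0.0015],0]
    - [0.035,[0,0,0.0015],0]

```text
time: 24.7
eef_pos: [0.4069, -0.3406, 0.0733]
ee_rot: [[0.988, 0.157, 0.0], [0.157, -0.988, -0.0], [-0.0, 0.0, -1.0]]
ft_force: [0.6, -0.5, -0.8]
opening: 0.0444
grasp_force: 36.1
```

Emit:
servo_tool:
  moves:
    - [0.042,[0,0,0],0]
    - [0.047,[0,0,0],0]
    - [0.052,[0,0,0],0]
    - [0.057,[0,0,0],0]
    - [0.062,[0,0,0],0]
    - [0.062,[0,0,0],0]
    - [0.062,[0,0,-0.003],0]
    - [0.062,[0,0,-0.006],0]

```text
time: 25.37
eef_pos: [0.4068, -0.3406, 0.0795]
ee_rot: [[0.988, 0.157, -0.0], [0.157, -0.988, 0.0], [-0.0, -0.0, -1.0]]
ft_force: [-0.1, -0.3, -0.5]
opening: 0.0618
grasp_force: 0.0
```

Emit:
servo_tool:
  moves:
    - [0.062,[0,0,-0.015],0]
    - [0.062,[0,0,-0.03],0]
    - [0.062,[0,0,-0.05],0]
    - [0.062,[0,0,-0.07],0]
    - [0.062,[0,0,-0.09],0]
    - [0.07,[0,0,-0.11],0]
    - [0.08,[0,0,-0.13],0]
    - [0.085,[0,0,-0.13],0]

```text
time: 26.03
eef_pos: [0.4085, -0.3421, 0.2142]
ee_rot: [[0.988, 0.157, 0.007], [0.157, -0.988, -0.005], [0.006, 0.006, -1.0]]
ft_force: [0.5, -0.8, 0.0]
opening: 0.0848
grasp_force: 0.0
```

```bash
python3 go.py 0.54 -0.18 0.21 5  0.686 -0.0082 0.18 3 
```

```text
t 26.0333 pos [ 0.4085 -0.3421  0.2142] th 9.04 tilt [ 0.0057  0.006  -1.    ] open 0.0848 grasp 0.0 F [ 0.5226 -0.782   0.0161]
shift [ 0.1553 -0.1394  0.0042] turn 0.0705
shift [ 0.1604 -0.1584  0.03  ] turn 0.0349
```

Emit:
servo_tool:
  moves:
    - [0.085,[0.015,-0.013,0],0.01]
    - [0.085,[0.037,-0.033,0],0.02]
    - [0.085,[0.059,-0.053,0],0.03]
    - [0.085,[0.081,-0.073,0],0.04]
    - [0.085,[0.103,-0.093,0],0.05]
    - [0.085,[0.124,-0.112,0],0.06]
    - [0.085,[0.143,-0.128,0.002],0.07]
    - [0.085,[0.155,-0.139,0.004],0.07]

```text
time: 26.7
eef_pos: [0.5395, -0.1772, 0.2052]
ee_rot: [[0.996, 0.088, 0.0], [0.088, -0.996, 0.0], [0.0, -0.0, -1.0]]
ft_force: [0.0, 0.2, -0.4]
opening: 0.085
grasp_force: 0.0
```

Emit:
servo_tool:
  moves:
    - [0.085,[0.022,-0.02,0],0.01]
    - [0.085,[0.045,-0.042,0.003],0.02]
    - [0.085,[0.068,-0.065,0.006],0.03]
    - [0.085,[0.091,-0.09,0.01],0.035]
    - [0.085,[0.114,-0.113,0.015],0.035]
    - [0.085,[0.136,-0.135,0.02],0.035]
    - [0.085,[0.153,-0.15,0.025],0.035]
    - [0.085,[0.16,-0.158,0.03],0.035]

```text
time: 27.37
eef_pos: [0.6851, -0.0057, 0.1738]
ee_rot: [[0.999, 0.054, -0.001], [0.054, -0.999, 0.0], [-0.001, -0.0, -1.0]]
ft_force: [-0.5, -0.1, -0.6]
opening: 0.085
grasp_force: 0.0
```

Emit:
servo_tool:
  moves:
    - [0.085,[0,0,0],0]
    - [0.085,[0,0,0],0]
    - [0.085,[0,0,0.01],0]
    - [0.085,[0,0,0.02],0]
    - [0.085,[0,0,0.03],0]
    - [0.085,[0,0,0.03],0]
    - [0.085,[0,0,0.03],0]
    - [0.085,[0,0,0.03],0]

```text
time: 28.03
eef_pos: [0.6839, -0.0081, 0.1456]
ee_rot: [[0.999, 0.052, 0.0], [0.052, -0.999, -0.0], [0.0, 0.0, -1.0]]
ft_force: [-0.0, 0.5, 1.0]
opening: 0.0847
grasp_force: 0.0
```

```bash
python3 go.py 0.686 -0.0082 0.043 3; python3 - <<'E'
from h import *
a=snap('top','t7.png');b=snap('side','s7.png')
r=lambda i:cv2.resize(i,(400,400),interpolation=cv2.INTER_CUBIC)
cv2.imwrite('pics/c10.png',np.hstack([r(a[190:320,410:540]),r(b[140:280,150:290])]))
E
```

```text
t 28.0333 pos [ 0.6839 -0.0081  0.1456] th 2.98 tilt [ 0.0003  0.0003 -1.    ] open 0.0847 grasp 0.0 F [-0.0361  0.5398  1.0299]
shift [0.0021 0.0002 0.1026] turn -0.0004
```

View pics/c10.png

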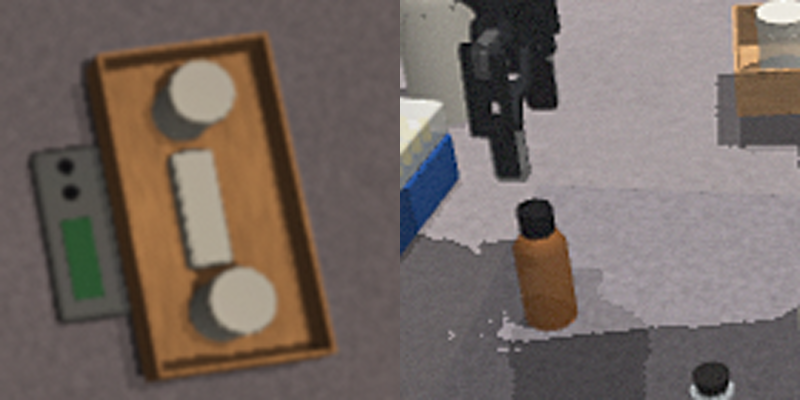

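The box is packed: pots at (202,92) and (242,300), mailer at (200,208), box unmoved. The gripper is above the bottle, whose cap is at side-crop (535,215). I'll descend and grip it.

Emit:
servo_tool:
  moves:
    - [0.085,[0.002,0,0.015],0]
    - [0.085,[0.002,0,0.03],0]
    - [0.085,[0.002,0,0.047],0]
    - [0.085,[0.002,0,0.065],0]
    - [0.085,[0.002,0,0.082],0]
    - [0.085,[0.002,0,0.095],0]
    - [0.085,[0.002,0,0.102],0]
    - [0.085,[0.002,0,0.102],0]

```text
time: 28.8
eef_pos: [0.685, -0.0077, 0.0417]
ee_rot: [[0.999, 0.052, -0.003], [0.052, -0.999, -0.0], [-0.003, 0.0, -1.0]]
ft_force: [-1.1, -1.1, 0.6]
opening: 0.0852
grasp_force: 0.0
```

Emit:
servo_tool:
  moves:
    - [0.07,[0,0,0],0]
    - [0.06,[0,0,0],0]
    - [0.05,[0,0,0],0]
    - [0.04,[0,0,0],0]
    - [0.03,[0,0,0],0]
    - [0.028,[0,0,0],0]
    - [0.028,[0,0,0],0]
    - [0.028,[0,0,0],0]
  grip_force: 35

```text
time: 29.47
eef_pos: [0.6865, -0.0077, 0.0445]
ee_rot: [[0.999, 0.052, 0.002], [0.052, -0.999, -0.0], [0.002, 0.0, -1.0]]
ft_force: [-0.8, 0.2, 5.8]
opening: 0.0369
grasp_force: 35.2
```

Emit:
servo_tool:
  moves:
    - [0.028,[0,0,-0.01],0]
    - [0.028,[0,0,-0.03],0]
    - [0.028,[0,0,-0.055],0]
    - [0.028,[0,0,-0.085],0]
    - [0.028,[0,0,-0.115],0]
    - [0.028,[0,0,-0.135],0]
    - [0.028,[0,0,-0.145],0]
    - [0.028,[0,0,-0.145],0]

```text
time: 30.13
eef_pos: [0.6868, -0.0075, 0.191]
ee_rot: [[0.999, 0.052, 0.004], [0.052, -0.999, 0.001], [0.004, -0.0, -1.0]]
ft_force: [0.3, -0.1, -1.4]
opening: 0.0369
grasp_force: 35.3
```

```bash
python3 go.py 0.553 0.145 0.188 3  0.4211 0.2974 0.188 3
```

```text
t 30.1333 pos [ 0.6868 -0.0075  0.191 ] th 2.99 tilt [ 0.0043 -0.0005 -1.    ] open 0.0369 grasp 35.3 F [ 0.3188 -0.1245 -1.3825]
shift [-0.1256 -0.1593  0.003 ] turn -0.0001
shift [-0.1237 -0.1591  0.    ] turn -0.0
```

Emit:
servo_tool:
  moves:
    - [0.028,[-0.01,-0.012,0],0]
    - [0.028,[-0.028,-0.035,0],0]
    - [0.028,[-0.046,-0.058,0],0]
    - [0.028,[-0.064,-0.081,0],0]
    - [0.028,[-0.082,-0.104,0],0]
    - [0.028,[-0.1,-0.127,0],0]
    - [0.028,[-0.116,-0.146,0],0]
    - [0.028,[-0.126,-0.159,0],0]

```text
time: 30.8
eef_pos: [0.5489, 0.1458, 0.186]
ee_rot: [[0.999, 0.053, -0.004], [0.053, -0.999, -0.001], [-0.004, 0.0, -1.0]]
ft_force: [0.4, 0.1, -0.8]
opening: 0.0373
grasp_force: 35.3
```

Emit:
servo_tool:
  moves:
    - [0.028,[-0.017,-0.022,0],0]
    - [0.028,[-0.035,-0.045,0],0]
    - [0.028,[-0.053,-0.068,0],0]
    - [0.028,[-0.071,-0.091,0],0]
    - [0.028,[-0.089,-0.114,0],0]
    - [0.028,[-0.106,-0.136,0],0]
    - [0.028,[-0.118,-0.152,0],0]
    - [0.028,[-0.123,-0.159,0],0]

```text
time: 31.47
eef_pos: [0.4181, 0.2979, 0.1862]
ee_rot: [[0.999, 0.054, -0.003], [0.054, -0.999, -0.002], [-0.003, 0.002, -1.0]]
ft_force: [0.2, -0.3, -0.7]
opening: 0.0373
grasp_force: 35.3
```

Emit:
servo_tool:
  moves:
    - [0.028,[0,0,0],0]
    - [0.028,[0,0,0],0]
    - [0.028,[0,0,0.02],0]
    - [0.028,[0,0,0.045],0]
    - [0.028,[0,0,0.07],0]
    - [0.028,[0,0,0.085],0]
    - [0.028,[0,0,0.09],0]
    - [0.028,[0,0,0.09],0]

```text
time: 32.13
eef_pos: [0.4204, 0.2954, 0.0967]
ee_rot: [[0.999, 0.051, -0.002], [0.051, -0.999, -0.003], [-0.003, 0.003, -1.0]]
ft_force: [-0.1, 0.2, -0.8]
opening: 0.0369
grasp_force: 35.3
```

```bash
python3 go.py 0.4211 0.2974 0.049 3; python3 - <<'E'
from h import *
a=snap('top','t8.png');b=snap('side','s8.png')
r=lambda i:cv2.resize(i,(400,400),interpolation=cv2.INTER_CUBIC)
cv2.imwrite('pics/c11.png',np.hstack([r(a[180:320,130:270]),r(b[270:430,200:360])]))
E
```

```text
t 32.1333 pos [0.4204 0.2954 0.0967] th 2.91 tilt [-0.0025  0.0029 -1.    ] open 0.0369 grasp 35.3 F [-0.0808  0.1944 -0.8048]
shift [ 0.0008 -0.002   0.0477] turn -0.0015
```

View pics/c11.png

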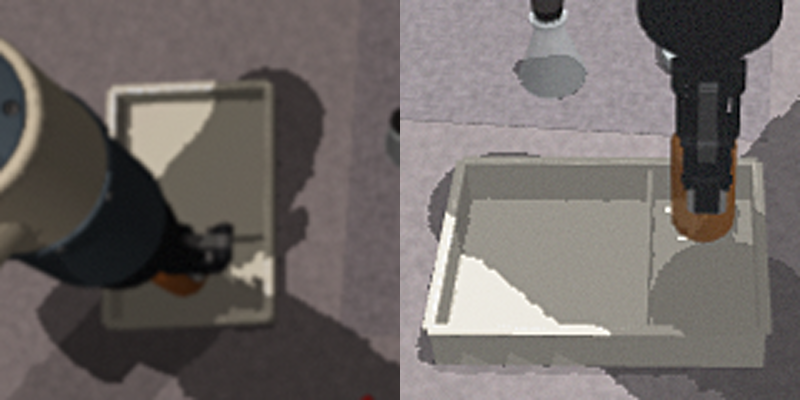

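The bottle is upright over the narrow compartment, at side-crop (703,195) between the divider at x=650 and the wall at x=755. I'll lower it.

Emit:
servo_tool:
  moves:
    - [0.028,[0,-0.001,0.01],0]
    - [0.028,[0,-0.001,0.02],0]
    - [0.028,[0,-0.001,0.03],0]
    - [0.028,[0,-0.001,0.038],0]
    - [0.028,[0,-0.001,0.043],0]
    - [0.028,[0,-0.001,0.045],0]
    - [0.028,[0,-0.001,0.045],0]
    - [0.028,[0,-0.001,0.045],0]

```text
time: 32.9
eef_pos: [0.4207, 0.2981, 0.0534]
ee_rot: [[0.999, 0.052, 0.0], [0.052, -0.999, 0.0], [0.0, -0.0, -1.0]]
ft_force: [-1.0, 0.2, -1.4]
opening: 0.0369
grasp_force: 35.3
```

Emit:
servo_tool:
  moves:
    - [0.028,[0,0,0.0005],0]
    - [0.028,[0,0,0.001],0]
    - [0.028,[0,0,0.0015],0]
    - [0.028,[0,0,0.002],0]
    - [0.028,[0,0,0.0025],0]
    - [0.028,[0,0,0.0025],0]
    - [0.028,[0,0,0.0025],0]
    - [0.028,[0,0,0.0025],0]

```text
time: 33.57
eef_pos: [0.4206, 0.298, 0.0508]
ee_rot: [[0.999, 0.052, 0.0], [0.052, -0.999, 0.0], [0.0, -0.0, -1.0]]
ft_force: [-0.3, -0.3, -1.2]
opening: 0.0369
grasp_force: 35.3
```

Emit:
servo_tool:
  moves:
    - [0.028,[0,0,0.0005],0]
    - [0.028,[0,0,0.001],0]
    - [0.028,[0,0,0.0015],0]
    - [0.028,[0,0,0.002],0]
    - [0.028,[0,0,0.0025],0]
    - [0.028,[0,0,0.0025],0]
    - [0.028,[0,0,0.0025],0]
    - [0.028,[0,0,0.0025],0]

```text
time: 34.23
eef_pos: [0.4206, 0.298, 0.0483]
ee_rot: [[0.999, 0.052, -0.0], [0.052, -0.999, -0.0], [-0.0, 0.0, -1.0]]
ft_force: [0.1, -0.2, -0.8]
opening: 0.0368
grasp_force: 35.3
```

Emit:
servo_tool:
  moves:
    - [0.028,[0,0,0.0005],0]
    - [0.028,[0,0,0.0008],0]
    - [0.036,[0,0,0.0008],0]
    - [0.04,[0,0,0.0008],0]
    - [0.045,[0,0,0.0008],0]
    - [0.055,[0,0,0.0008],0]
    - [0.06,[0,0,0.0],0]
    - [0.065,[0,0,0],0]

```text
time: 34.9
eef_pos: [0.4207, 0.2981, 0.0485]
ee_rot: [[0.999, 0.052, 0.0], [0.052, -0.999, 0.0], [0.0, -0.0, -1.0]]
ft_force: [0.2, -0.5, 0.8]
opening: 0.0651
grasp_force: 0.0
```

Emit:
servo_tool:
  moves:
    - [0.065,[0,0,-0.015],0]
    - [0.065,[0,0,-0.03],0]
    - [0.065,[0,0,-0.05],0]
    - [0.065,[0,0,-0.075],0]
    - [0.065,[0,0,-0.1],0]
    - [0.065,[0,0,-0.125],0]
    - [0.065,[0,0,-0.145],0]
    - [0.06,[0,0,-0.145],0]

```text
time: 35.57
eef_pos: [0.4225, 0.2994, 0.1982]
ee_rot: [[0.999, 0.053, 0.007], [0.053, -0.999, 0.006], [0.007, -0.005, -1.0]]
ft_force: [-0.8, 1.2, 0.2]
opening: 0.0601
grasp_force: 0.0
```

```bash
python3 go.py 0.4635 -0.0091 0.14 -14.4; python3 - <<'E'
from h import *
c=np.array([0.481,0.3005]); print(c+np.array([.0335*.9986,.0335*.052]))
E
```

```text
t 35.5667 pos [0.4225 0.2994 0.1982] th 3.02 tilt [ 0.0069 -0.0052 -1.    ] open 0.0601 grasp 0.0 F [-0.7562  1.1854  0.1565]
shift [0.0247 0.3102 0.0582] turn 0.304
[0.5144531 0.302242 ]
```

Emit:
servo_tool:
  moves:
    - [0.06,[0.003,0.03,0],0.04]
    - [0.06,[0.006,0.068,0.005],0.08]
    - [0.06,[0.01,0.107,0.012],0.12]
    - [0.06,[0.013,0.146,0.02],0.16]
    - [0.06,[0.016,0.185,0.028],0.2]
    - [0.06,[0.019,0.224,0.036],0.24]
    - [0.06,[0.022,0.262,0.045],0.28]
    - [0.06,[0.024,0.295,0.055],0.304]

```text
time: 36.23
eef_pos: [0.4598, 0.0025, 0.1381]
ee_rot: [[0.968, -0.251, 0.001], [-0.251, -0.968, 0.0], [0.001, -0.0, -1.0]]
ft_force: [0.6, 0.4, 0.7]
opening: 0.0602
grasp_force: 0.0
```

Emit:
servo_tool:
  moves:
    - [0.06,[-0.003,0.015,0],0]
    - [0.06,[-0.003,0.015,0],0]
    - [0.06,[-0.003,0.015,0],0]
    - [0.06,[-0.003,0.015,0.01],0]
    - [0.06,[-0.003,0.015,0.02],0]
    - [0.06,[-0.003,0.015,0.03],0]
    - [0.06,[-0.003,0.015,0.03],0]
    - [0.06,[-0.003,0.015,0.03],0]

```text
time: 36.9
eef_pos: [0.4533, -0.0085, 0.1083]
ee_rot: [[0.969, -0.248, -0.0], [-0.248, -0.969, -0.0], [-0.0, 0.0, -1.0]]
ft_force: [-0.0, -0.5, 1.0]
opening: 0.0601
grasp_force: 0.0
```

```bash
python3 go.py 0.4635 -0.0091 0.0175 -14.4; python3 - <<'E'
from h import *
snap('top','t9.png');snap('side','s9.png')
E
```

```text
t 36.9 pos [ 0.4533 -0.0085  0.1083] th -14.35 tilt [-0.0004  0.0004 -1.    ] open 0.0601 grasp 0.0 F [-0.0057 -0.5113  0.9958]
shift [ 0.01   -0.0019  0.0908] turn 0.0009
```

Emit:
servo_tool:
  moves:
    - [0.06,[0.005,-0.001,0.01],0]
    - [0.06,[0.01,-0.002,0.025],0]
    - [0.06,[0.01,-0.002,0.045],0]
    - [0.06,[0.01,-0.002,0.065],0]
    - [0.06,[0.01,-0.002,0.08],0]
    - [0.06,[0.01,-0.002,0.09],0]
    - [0.06,[0.01,-0.002,0.09],0]
    - [0.06,[0.01,-0.002,0.09],0]

```text
time: 37.67
eef_pos: [0.4636, -0.0098, 0.018]
ee_rot: [[0.969, -0.249, -0.001], [-0.249, -0.969, -0.0], [-0.001, 0.001, -1.0]]
ft_force: [-0.5, 0.2, 0.0]
opening: 0.0599
grasp_force: 0.0
```

Emit:
servo_tool:
  moves:
    - [0.05,[0,0,0],0]
    - [0.04,[0,0,0],0]
    - [0.03,[0,0,0],0]
    - [0.02,[0,0,0],0]
    - [0.02,[0,0,0],0]
    - [0.02,[0,0,0],0]
    - [0.02,[0,0,0],0]
    - [0.02,[0,0,0],0]
  grip_force: 30

```text
time: 38.33
eef_pos: [0.4643, -0.0095, 0.0192]
ee_rot: [[0.969, -0.249, 0.002], [-0.249, -0.969, 0.0], [0.002, -0.001, -1.0]]
ft_force: [-0.4, 0.9, 6.0]
opening: 0.0285
grasp_force: 30.7
```

Emit:
servo_tool:
  moves:
    - [0.02,[0,0,-0.02],0]
    - [0.02,[0,0,-0.045],0]
    - [0.02,[0,0,-0.075],0]
    - [0.02,[0,0,-0.105],0]
    - [0.02,[0,0,-0.135],0]
    - [0.02,[0,0,-0.152],0]
    - [0.02,[0,0,-0.152],0]
    - [0.02,[0,0,-0.152],0]

```text
time: 39.0
eef_pos: [0.4638, -0.0095, 0.171]
ee_rot: [[0.968, -0.249, 0.002], [-0.249, -0.968, 0.001], [0.002, -0.002, -1.0]]
ft_force: [-0.1, -0.0, -1.7]
opening: 0.029
grasp_force: 30.0
```

```bash
python3 go.py 0.5155 0.3022 0.17 3
```

```text
t 39.0 pos [ 0.4638 -0.0095  0.171 ] th -14.44 tilt [ 0.0017 -0.0016 -1.    ] open 0.029 grasp 30.0 F [-0.051  -0.0189 -1.6726]
shift [-0.0276 -0.3147  0.001 ] turn -0.3043
```

Emit:
servo_tool:
  moves:
    - [0.02,[-0.002,-0.025,0],-0.04]
    - [0.02,[-0.006,-0.065,0],-0.08]
    - [0.02,[-0.01,-0.105,0],-0.12]
    - [0.02,[-0.013,-0.145,0],-0.16]
    - [0.02,[-0.017,-0.185,0],-0.2]
    - [0.02,[-0.02,-0.225,0],-0.24]
    - [0.02,[-0.023,-0.262,0],-0.28]
    - [0.02,[-0.026,-0.295,0],-0.304]

```text
time: 39.67
eef_pos: [0.511, 0.2844, 0.1682]
ee_rot: [[0.998, 0.055, -0.003], [0.055, -0.998, -0.002], [-0.003, 0.002, -1.0]]
ft_force: [1.2, 0.5, -0.0]
opening: 0.0295
grasp_force: 30.0
```

```bash
python3 go.py 0.5155 0.3022 0.1 3
```

```text
t 39.6667 pos [0.511  0.2844 0.1682] th 3.14 tilt [-0.0027  0.0016 -1.    ] open 0.0295 grasp 30.0 F [ 1.1757  0.5403 -0.0348]
shift [ 0.0055 -0.0175  0.0682] turn 0.0025
```

Emit:
servo_tool:
  moves:
    - [0.02,[0.001,-0.015,0],0]
    - [0.02,[0.002,-0.019,0],0]
    - [0.02,[0.002,-0.019,0.015],0]
    - [0.02,[0.002,-0.019,0.035],0]
    - [0.02,[0.002,-0.019,0.055],0]
    - [0.02,[0.002,-0.019,0.07],0]
    - [0.02,[0.002,-0.019,0.07],0]
    - [0.02,[0.002,-0.019,0.07],0]

```text
time: 40.33
eef_pos: [0.5122, 0.3001, 0.0993]
ee_rot: [[0.999, 0.051, -0.002], [0.051, -0.999, -0.002], [-0.002, 0.002, -1.0]]
ft_force: [0.0, -0.1, 0.2]
opening: 0.029
grasp_force: 30.0
```

```bash
python3 go.py 0.5155 0.3022 0.024 3
```

```text
t 40.3333 pos [0.5122 0.3001 0.0993] th 2.94 tilt [-0.0022  0.0022 -1.    ] open 0.029 grasp 30.0 F [ 0.0182 -0.0783  0.1899]
shift [ 0.0034 -0.0019  0.0753] turn -0.001
```

Emit:
servo_tool:
  moves:
    - [0.02,[0.003,-0.001,0.012],0]
    - [0.02,[0.003,-0.001,0.027],0]
    - [0.02,[0.003,-0.001,0.042],0]
    - [0.02,[0.003,-0.001,0.055],0]
    - [0.02,[0.003,-0.001,0.065],0]
    - [0.02,[0.003,-0.001,0.07],0]
    - [0.02,[0.003,-0.001,0.072],0]
    - [0.02,[0.003,-0.001,0.072],0]

```text
time: 41.0
eef_pos: [0.516, 0.3028, 0.0284]
ee_rot: [[0.999, 0.052, 0.0], [0.052, -0.999, 0.0], [0.0, -0.0, -1.0]]
ft_force: [-0.7, 0.2, -0.7]
opening: 0.0294
grasp_force: 30.0
```

Emit:
servo_tool:
  moves:
    - [0.02,[0,0,0.0005],0]
    - [0.02,[0,0,0.001],0]
    - [0.02,[0,0,0.0015],0]
    - [0.02,[0,0,0.002],0]
    - [0.02,[0,0,0.0025],0]
    - [0.02,[0,0,0.003],0]
    - [0.02,[0,0,0.003],0]
    - [0.02,[0,0,0.003],0]

```text
time: 41.67
eef_pos: [0.5157, 0.3027, 0.0252]
ee_rot: [[0.999, 0.052, -0.0], [0.052, -0.999, -0.0], [-0.0, 0.0, -1.0]]
ft_force: [-0.0, 0.1, 0.1]
opening: 0.0291
grasp_force: 30.0
```

Emit:
servo_tool:
  moves:
    - [0.02,[0,0,0.0005],0]
    - [0.02,[0,0,0.001],0]
    - [0.02,[0,0,0.0015],0]
    - [0.02,[0,0,0.002],0]
    - [0.02,[0,0,0.002],0]
    - [0.02,[0,0,0.002],0]
    - [0.02,[0,0,0.002],0]
    - [0.02,[0,0,0.002],0]

```text
time: 42.33
eef_pos: [0.5157, 0.3027, 0.0233]
ee_rot: [[0.999, 0.052, 0.0], [0.052, -0.999, 0.0], [0.0, -0.0, -1.0]]
ft_force: [-0.2, -0.4, -0.0]
opening: 0.0293
grasp_force: 30.0
```

Emit:
servo_tool:
  moves:
    - [0.03,[0,0,0],0]
    - [0.035,[0,0,0],0]
    - [0.04,[0,0,0],0]
    - [0.045,[0,0,0],0]
    - [0.05,[0,0,0],0]
    - [0.055,[0,0,0],0]
    - [0.055,[0,0,0],0]
    - [0.055,[0,0,-0.004],0]

```text
time: 43.0
eef_pos: [0.5152, 0.3023, 0.0266]
ee_rot: [[0.999, 0.052, -0.001], [0.052, -0.999, -0.001], [-0.001, 0.001, -1.0]]
ft_force: [-0.2, 0.4, -0.5]
opening: 0.0547
grasp_force: 0.0
```

Emit:
servo_tool:
  moves:
    - [0.055,[0,0,-0.015],0]
    - [0.055,[0,0,-0.03],0]
    - [0.055,[0,0,-0.055],0]
    - [0.055,[0,0,-0.085],0]
    - [0.055,[0,0,-0.12],0]
    - [0.055,[0,0,-0.15],0]
    - [0.055,[0,0,-0.18],0]
    - [0.055,[0,0,-0.2],0]

```text
time: 43.67
eef_pos: [0.5164, 0.3029, 0.2314]
ee_rot: [[0.999, 0.052, 0.004], [0.052, -0.999, 0.003], [0.004, -0.002, -1.0]]
ft_force: [-0.3, -0.0, 0.5]
opening: 0.0554
grasp_force: 0.0
```

Emit:
servo_tool:
  moves:
    - [0.055,[-0.02,0,0],0]
    - [0.055,[-0.04,0.02,0],0]
    - [0.055,[-0.06,0.05,0],0]
    - [0.055,[-0.08,0.08,0],0]
    - [0.055,[-0.1,0.11,0],0]
    - [0.055,[-0.12,0.14,0],0]
    - [0.055,[-0.14,0.17,0],0]
    - [0.055,[-0.15,0.18,0],0]

```text
time: 44.33
eef_pos: [0.3732, 0.1121, 0.2279]
ee_rot: [[0.999, 0.051, 0.001], [0.051, -0.999, 0.0], [0.001, -0.0, -1.0]]
ft_force: [-0.2, -0.6, -0.5]
opening: 0.0547
grasp_force: 0.0
```

```bash
python3 go.py; python3 - <<'E'
from h import *
a=snap('top','t10.png');b=snap('side','s10.png')
f=np.vstack([a[130:370,140:540],b[120:440,180:440].copy()[:, :].repeat(1,0) if 0 else cv2.resize(b[120:440,140:460],(400,400))])
f=np.hstack([cv2.resize(a[140:340,140:540],(800,400))]); g=b[120:430,170:400]
out=np.zeros((600,800,3),np.uint8); out[:300,:600]=cv2.resize(a[150:350,140:540],(600,300),interpolation=cv2.INTER_CUBIC); out[300:,:400]=cv2.resize(b[325:425,205:340],(400,300)); out[300:,400:]=cv2.resize(b[120:210,255:375],(400,300))
cv2.imwrite('pics/c12.png',out)
E
```

```text
t 44.3333 pos [0.3732 0.1121 0.2279] th 2.93 tilt [ 0.0007 -0.0004 -1.    ] open 0.0547 grasp 0.0 F [-0.1835 -0.6222 -0.5365]
```

View pics/c12.png

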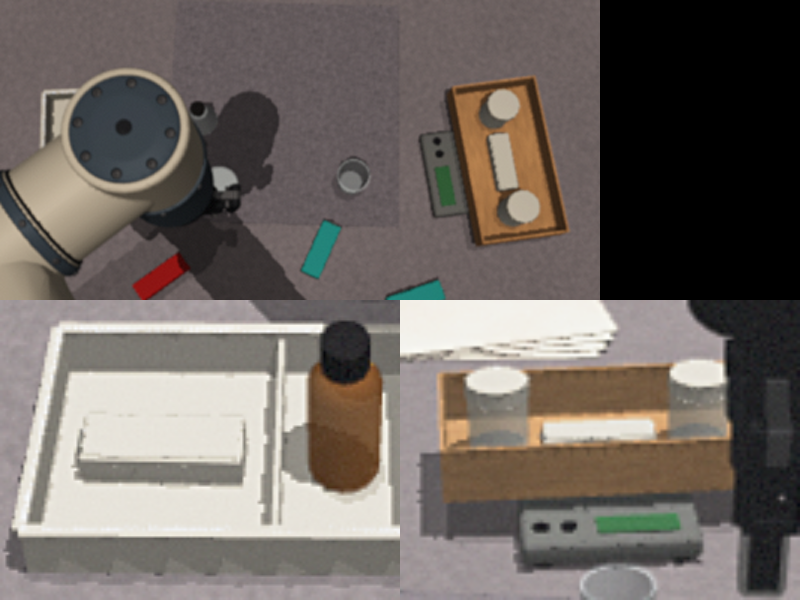

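The tray holds the flat mailer at (160,440) and the upright bottle at (345,410). The box is level with both pots and the mailer in it. The beaker, flask and dish still stand where they were, and the gripper is clear of everything, so I'm handing the job in.

```bash
python3 -c "
from station import job_done
print(job_done())"
```

```text
the job is handed in; nothing more can be done
None
```

The job is handed in at about 44 s: the last picture shows the box level on the scale with the mailer in the middle and a pot upright at each end, the tray holding the bottle and the other mailer, and the beaker, flask and dish where they stood.

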